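Clamp a small mounted specimen with the turnbuckle clamp

TASK

Stand the smallest of the three mounted specimens upright on the round rest between the vee jaws of the clamp and let go of it. Then turn the turnbuckle by pushing its tommy bars over the top, away from the jaws, so that both jaws draw in together, until the specimen is held firmly: the bars then push about 1.6 times as hard as when they run free. Do not overtighten, for at twice the free effort the resin cracks, and leave the other things on the bench alone.

Things in the scene. Friction and masses are not known exactly. Their poses are not given: they have to be found in the camera images.
- mount_small_mid (a point): centre (half-way up) of the smallest mounted specimen: a plain resin cylinder 25 mm across, 19 mm tall, about 50 g, standing on the bench; the other two are 30 mm across. z is its own axis, up
- mount_small: the same smallest mounted specimen; origin at the centre of its underside, z up
- rest_top (a point): centre of the flat top of the rest, a round steel pillar 20 mm across, 42 mm above the bench, half-way between the two vee jaws; the specimen stands on it. Axes are the clamp's: x level from the rest to the turnbuckle, y along the turnbuckle, z up
- clamp_frame: the clamp with all it carries, bolted to the bench: grey base 168 mm (its x) by 204 mm (its y), 12 mm thick; origin on the underside, axes as for rest_top. The rest lies at its x = -52 mm. Two steel vee jaws (tops 53 mm above the bench, faces 9 mm high, vees 28 mm wide) slide along y either side of the rest; the vees' mouths stand 28 to 42 mm apart at first
- hub (a point): centre of the turnbuckle, 102 mm from the rest along the clamp's x, 70 mm above the bench; it lies level along y and turns in two grey bearing eyes (tops 87 mm above the bench, 22 to 30 mm either side of the bars). Pushing its upper bar to the clamp's +x draws both jaws in, each 14 mm a turn. Slotted inserts carry the vees, so the jaws meet the specimen after 0.4 to 0.95 turn, never the same
- bar1 (a point): end of one of four plain steel tommy bars (9 mm thick, round-ended) that stand out from the hub at right angles in the upright plane across the turnbuckle's middle; the point is the centre of its round end, 48 mm from the axis (tip 52.5 mm). Two bars at least are above the hub at any time; the next comes up as one goes over
- bar2 (a point): end of the second tommy bar, a quarter turn behind bar 1, 48 mm from the axis. The turnbuckle stays where it is left. Running free it takes 0.33 N m to turn (8 N square to a bar, 41 mm from the axis); once the jaws bear, the torque climbs by about 0.55 N m for each radian turned on
- bar3 (a point): end of the third tommy bar, opposite bar 1. Torque while turning on: 0.5 to 0.65 N m holds the specimen firmly, best about 0.55 N m (13 N square to a bar, 41 mm from the axis); above 0.7 N m the resin cracks. A bar just let go or barely touched reads less than when moving
- bar4 (a point): end of the fourth tommy bar, opposite bar 2, 48 mm from the axis
- mount_a_mid (a point): centre of another mounted specimen, 30 mm across and 22 mm tall, on the bench; not to be touched
- mount_b_mid (a point): centre of another mounted specimen, 30 mm across and 18 mm tall, on the bench; not to be touched
- ref_block: ground steel hardness reference block, 44 x 44 x 12 mm, lying on the bench; origin at the centre of its underside; not to be touched
Mind the look-alikes: they are no part of the job. What is shaped like the mount_small but red or turquoise is not meant.

How it is judged:
By the outcome, as a careful person would: the job done as asked, in the order asked, and still so for the second after the job is handed in, with the robot touching nothing.
It also fails if it takes over 72 s, if anything falls off the work surface, if the arm or the gripper's body presses on something with over 40 N, if the wrist force passes 120 N, or if a joint passes its speed limit or range.

ROBOT

A 7-joint arm with a two-finger parallel gripper is mounted at the origin on the work surface; the furniture and walls round the work are solid. World frame = base frame: x ahead of the robot, y to its left, z up, the work surface at z = 0. Lengths are in m, angles in rad, forces in N, time in s.
With the tool pointing down it reaches from about 0.4 to 0.85 m from the base axis. Payload 10.4 kg.
Tool frame: the origin (TCP) lies midway between the tips of the shut fingers; the grasp point (between the pads) lies 19 mm behind it; z points along the fingers, y is the line along which they close (so a half turn about z gives the same grasp; the last joint's range is limited). The gripper opens to 87 mm and grips with 3 to 60 N. Pads are 19 mm wide; open, the fingers measure 117 mm over their backs; the gripper's body (75 mm by 190 mm) begins 51 mm behind the grasp point.
Start: joints at [1.248, 0.332, -0.065, 1.46, 0.022, 1.35, -0.088], TCP at [0.185, -0.597, 0.223] pointing down, gripper open.
Joint ranges: [-2.6, 2.6], [-0.5, 2.12], [-1.47, 1.34], [0.16, 2.42], [-1.27, 4.41], [0.06, 2.06], [-2.6, 2.6]. Speed limits (rad/s): [2.22, 2.22, 2.79, 2.79, 3.14, 3.14, 3.14].

INTERFACE

Orientations are given as a unit quaternion [x, y, z, w].
In Python, from bench import r gives the robot as it stands.
- The arm moves only by the tool apply_moves, never from a script. Its argument "steps" is a list of rows, each a list of 7 numbers: the turn, a rotation vector about the tool's x, y, z in rad, then the shift along the tool's x, y, z in mm, then the opening, from -1 (shut) to 1 (fully open). In form: [[ax, ay, az, x, y, z, claw], ...]. A call has 1 to 20 rows; each row is the pose to reach, as a shift and turn from the pose commanded when the call began, along the tool's axes at that moment; what a row does not reach only later rows make up. A row lasts 1/12 s, in which the tool goes at most 41.7 mm and 7.16 degrees, less where a joint would pass 70% of its speed; a pose out of reach is approached as far as the arm can. A call with a gripper value outside its range is refused whole. The fingers move at their own pace and stop on an object; "force" is the grip in N (left out, the last holds). Time passes only in rows, so rows that repeat a pose let the fingers close. It gives the time, the measured TCP pose, the force, the opening and the grip force at its end, in the units of the state.
- r.read_state(): the state, without advancing time (a new reading comes with each control period).
- r.camera(name): name is "scene" or "top" or "wrist"; returns a dict with "pixels" (480x640x3 uint8, red, green, blue), "z_map" (480x640 float32, m along the optical axis (not along the pixel's ray), 0 where there is no reading), "fovy" (degrees; the focal length in pixels is half the picture's height over the tangent of half this angle, whatever the lens; pixels are square), "cx", "cy" (the principal point, pixels), "position" and "orientation" of the camera in the world. Camera axes: x right, y down, z forward; pixel columns grow to the right and rows downward; lengths in m; the calibration is good to about 2 mm. A picture is of the moment at which its call begins.
- r.close_job(): hands the job in; it is judged then, once.
The state is a dict: "time": time; "joint_positions": joint angles; "joint_vel": joint speeds; "joint_torque": joint torques, N m; "ee_pos": TCP position; "eef_rot": TCP orientation; "ft_force": force on the tool from outside, world axes, zero at the start; "torque": the same for the moment, N m; "width": finger opening in m; "grip_force": force on a finger pad.
Only numpy, scipy, OpenCV 4.12 (cv2) and the standard library are available. Lean on these libraries where they do the work, as an engineer would, in place of code of your own. Each camera call takes 0.05 s, during which the arm holds its last target. There are 200 camera calls.

## Working session

There is one attempt and no reset: what is moved stays moved. The work goes in short steps, Python scripts to look and compute and a tool call to move; the robot and the scene stay as the last step left them, time stands still between calls to the robot, and variables do not carry over. Pictures are saved under pics/ and viewed, at most 10 in all, crops included, and the job is handed in when it is done.

Besides the shell and the picture viewer there is one more tool, called after "Request:" by a JSON object that holds its "name" and its "arguments". apply_moves: Moves the arm, as the interface text tells. Its arguments: {"type":"object","properties":{"steps":{"type":"array","items":{"type":"array","items":{"type":"number"}}},"force":{"type":"number"}},"required":["steps"]}

```bash
mkdir -p pics
cat > h.py <<'E'
import numpy as np, cv2
from scipy.spatial.transform import Rotation as R
from bench import r
def cam(n):
    c=r.camera(n); c['f']=240/np.tan(np.radians(c['fovy'])/2); 
    o=np.array(c['orientation']); c['R']=R.from_quat(o).as_matrix() if o.size==4 else o.reshape(3,3)
    return c
def cloud(c):
    v,u=np.mgrid[:480,:640]; z=c['z_map']
    P=np.stack([(u-c['cx'])*z/c['f'],(v-c['cy'])*z/c['f'],z],-1)
    return P@c['R'].T+np.array(c['position'])
def save(c,n): cv2.imwrite('pics/'+n,cv2.cvtColor(c['pixels'],cv2.COLOR_RGB2BGR))
E
python3 - <<'E'
from h import *
for n in('top','scene'):
    c=cam(n); save(c,n+'.png'); P=cloud(c); np.savez(n+'.npz',P=P,px=c['pixels'])
    print(n,c['position'],c['orientation'],c['f'],c['cx'],c['cy'])
s=r.read_state();print(s['time'],s['ee_pos'],s['eef_rot'],s['width'],s['ft_force'])
E
```

```text
top [ 0.19704557 -0.12043567  1.30247188] [-0.66537095  0.73928899 -0.07558485  0.0708535 ] 592.3164348131888 317.47116646500683 240.95360008387127
scene [-0.17746839 -0.60198857  0.4576916 ] [ 0.75407259 -0.37158465  0.24897251 -0.48094914] 447.9762894234817 319.6710336293426 236.8289736159426
0.1 [ 0.18447346 -0.59679523  0.22184281] [ 9.88779643e-01  1.49380121e-01 -1.41543143e-04 -6.13969708e-04] 0.08697612449478985 [-0.18085181  0.30091998  0.15828835]
```

View pics/top.png

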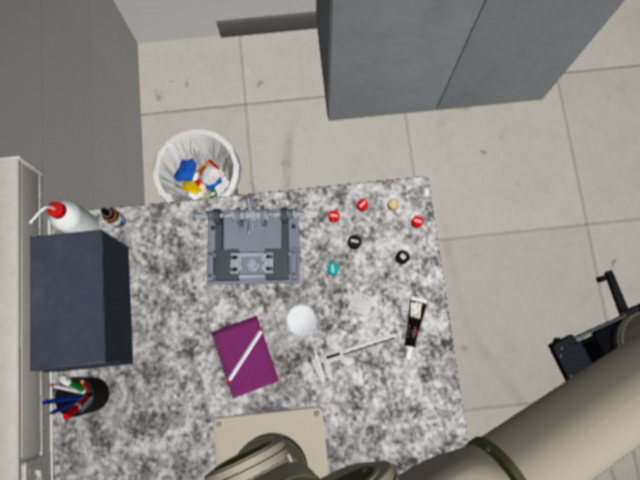

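View pics/scene.png

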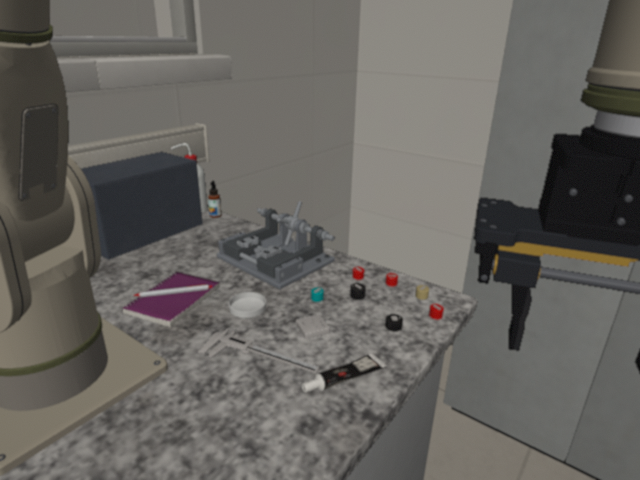

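Candidates, by pixel in the top picture: black (354,242), black (402,257), tan (393,205), red (334,216), red (362,204), red (417,222), turquoise (333,269). Red and turquoise are excluded. I'll measure the others and check them in a crop.

Run:
```python
from h import *
d=np.load('top.npz');P=d['P']; 
for n,(u,v) in dict(bk1=(354,242),bk2=(402,257),tan=(393,205),r1=(334,216),r2=(362,204),r3=(417,222),tq=(333,269)).items():
    w=P[v-14:v+15,u-14:u+15].reshape(-1,3); 
    z0=np.median(w[:,2]); t=w[w[:,2]>z0+.010]; 
    h=np.percentile(t[:,2],70); t=t[t[:,2]>h-.004]
    c,rad=cv2.minEnclosingCircle((t[:,:2]*1000).astype(np.float32))
    print(n,'bench',z0.round(4),'h',h.round(4),'c',np.round(c,1),t[:,:2].mean(0).round(4),'D',round(2*rad,1),'Darea',(2000*np.sqrt(len(t)*(1.30/592.3)**2/np.pi)).round(1))
img=d['px'][:,:,::-1]
a=cv2.resize(img[190:290,310:440],None,fx=4,fy=4,interpolation=2)
s=np.load('scene.npz')['px'][:,:,::-1]
b=cv2.resize(s[190:340,210:450],None,fx=3.3,fy=3.3,interpolation=2)
cv2.imwrite('pics/c1.png',cv2.resize(img[185:295,200:440],None,fx=3.3,fy=3.3,interpolation=2))
# clamp
Q=P[200:290,200:305].reshape(-1,3)
for lo,hi in((.008,.016),(.038,.046),(.049,.057),(.08,.09),(.095,.13)):
    m=Q[(Q[:,2]>lo)&(Q[:,2]<hi)]
    if len(m)>5: print(lo,len(m),m.mean(0).round(4),cv2.minAreaRect((m[:,:2]*1000).astype(np.float32)))
m=Q[Q[:,2]>.008]; print(cv2.minAreaRect((m[:,:2]*1000).astype(np.float32)))
```

```text
bk1 bench 0.0015 h 0.0242 c [ 334.8 -174. ] [ 0.4497 -0.2198] D 295.5 Darea 26.8
bk2 bench 0.0013 h 0.0198 c [ 310.3 -229.1] [ 0.4095 -0.3224] D 313.9 Darea 27.4
tan bench 0.0009 h 0.021 c [ 371.7 -223.7] [ 0.5072 -0.3046] D 405.8 Darea 22.8
r1 bench 0.0011 h 0.0209 c [ 365. -154.] [ 0.4993 -0.1804] D 342.5 Darea 23.1
r2 bench 0.0011 h 0.0206 c [ 375.5 -188. ] [ 0.5329 -0.2489] D 381.7 Darea 22.6
r3 bench 0.0011 h 0.0205 c [ 348.  -248.7] [ 0.4831 -0.3635] D 396.1 Darea 23.1
tq bench 0.001 h 0.0206 c [ 305.1 -148.5] [ 0.3908 -0.1667] D 223.3 Darea 23.4
0.008 2464 [ 0.4783 -0.0055  0.0122] ((474.22979736328125, 6.617286682128906), (222.41729736328125, 168.91127014160156), 85.15525817871094)
0.038 1438 [0.4388 0.004  0.0429] ((461.47491455078125, 1.4396209716796875), (193.4040069580078, 135.8789825439453), 85.13285064697266)
0.049 453 [0.4349 0.0013 0.0529] ((482.02020263671875, -2.59814453125), (186.82054138183594, 167.44573974609375), 83.95442962646484)
0.08 480 [ 0.5271 -0.0054  0.0839] ((518.2783813476562, -3.0168533325195312), (200.48455810546875, 50.77762222290039), 86.69509887695312)
0.095 44 [ 0.5297 -0.0052  0.1048] ((515.761474609375, -3.285208225250244), (8.981791496276855, 65.66515350341797), 84.11432647705078)
((381.1481018066406, 0.34203338623046875), (241.65231323242188, 368.14154052734375), 89.98491668701172)
```

View pics/c1.png

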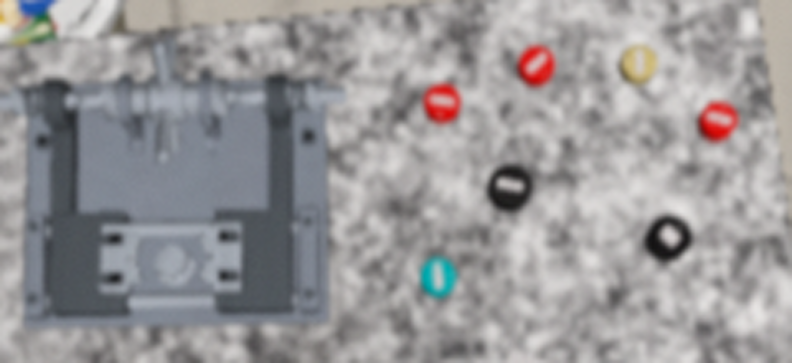

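The tan disc at (393,205) (crop (638,63)) is the one: 23 mm apparent width, 20 mm tall including the bench offset. The two black ones are wider, about 27 mm, with heights of 22 and 18 mm. The crop also shows the clamp, with the rest at crop (172,262), the turnbuckle beyond it, and bars at (165,40) and (165,150). Next I'll refine the positions.

Run:
```python
from h import *
d=np.load('top.npz');P=d['P'];px=d['px'].astype(int)
w=P[193:218,381:406].reshape(-1,3); t=w[(w[:,2]>.012)&(w[:,2]<.03)]; 
med=np.median(t,0); t=t[np.hypot(*(t-med)[:,:2].T)<.02]; print('tan',len(t),t.mean(0).round(4),np.ptp(t,axis=0).round(4))
# yaw: base slab fit via edges; clamp points
Q=P[205:288,203:303].reshape(-1,3); ok=(np.abs(Q[:,0]-.48)<.16)&(np.abs(Q[:,1])<.14)&(Q[:,2]>.007)&(Q[:,2]<.13); Q=Q[ok]
rc=cv2.minAreaRect((Q[:,:2]*1000).astype(np.float32)); print(rc)
S=np.load('scene.npz')['P'].reshape(-1,3); S=S[(np.abs(S[:,0]-.48)<.16)&(np.abs(S[:,1])<.14)&(S[:,2]>.007)&(S[:,2]<.13)]
print('scene',cv2.minAreaRect((S[:,:2]*1000).astype(np.float32)))
for nm,A in(('top',Q),('scene',S)):
  m=A[(A[:,2]>.1)]; 
  for q in m[np.argsort(-m[:,2])][:40:3]: print(nm,q.round(3),end=' ')
  print()
# rest patch
w=P[255:275,242:263]; print((w[::2,::2,2]*1000).round(0).astype(int)); print(P[264,252].round(4))
```

```text
tan 103 [ 0.5347 -0.3209  0.0189] [0.0237 0.024  0.0134]
((472.8319091796875, -2.4447479248046875), (220.4012451171875, 170.91241455078125), 86.15453338623047)
scene ((439.44793701171875, -1.8068618774414062), (235.12786865234375, 238.82264709472656), 87.90603637695312)
top [ 0.54  -0.005  0.106] top [ 0.483 -0.004  0.102] 
scene [ 0.55  -0.007  0.118] scene [ 0.545 -0.008  0.117] scene [ 0.551 -0.011  0.116] scene [ 0.55  -0.012  0.115] scene [ 0.547 -0.012  0.113] scene [ 0.546 -0.007  0.112] scene [ 0.543 -0.006  0.11 ] scene [ 0.545 -0.005  0.107] scene [ 0.544 -0.003  0.107] scene [ 0.547 -0.009  0.105] scene [ 0.541 -0.006  0.104] scene [ 0.541 -0.008  0.102] scene [ 0.539 -0.004  0.101] 
[[34 32 29 29 25 35 28 30 27 31 51]
 [54 11 14 17 13 16 13 11 11 11 56]
 [14  8 13  9 44 40  8 10 15 14 50]
 [10 12 16 42 38 46 36 22 15 10  7]
 [ 9  7 14 37 43 42 41 17 19  9  7]
 [11 13 10 42 43 40 42 19 20 13 51]
 [13 11  8 22 43 38 32 27 18 16 55]
 [50 13 12 12 14 21 20 16  9 11 52]
 [ 9 12 11 18 12 13 12 12 15 12 11]
 [36 32 25 30 31 31 30 31 27 36 31]]
[0.4257 0.0028 0.0431]
```

Request:
{"name": "apply_moves", "arguments": {"steps": [[0,0,0,0,0,0,0.2]]}}

```text
time: 0.18
ee_pos: [0.1845, -0.5969, 0.222]
eef_rot: [0.989, 0.149, -0.0, -0.0]
ft_force: [0.7, -0.4, 0.6]
width: 0.0848
grip_force: 0.0
```

Request:
{"name": "apply_moves", "arguments": {"steps": [[0,0,0,30,-12,0,0.2],[0,0,0,65,-25,0,0.2],[0,0,0,100,-39,0,0.2],[0,0,0,135,-52,0,0.2],[0,0,0,170,-66,0,0.2],[0,0,0,205,-79,5,0.2],[0,0,0,240,-93,10,0.2],[0,0,0,275,-106,20,0.2],[0,0,0,310,-120,30,0.2],[0,0,0,345,-133,40,0.2],[0,0,0,380,-147,50,0.2],[0,0,0,405,-156,60,0.2],[0,0,0,416,-160,60,0.2],[0,0,0,416,-160,60,0.2],[0,0,0,416,-160,60,0.2]]}}

```text
time: 1.43
ee_pos: [0.5344, -0.322, 0.1626]
eef_rot: [0.989, 0.149, -0.0, 0.0]
ft_force: [-0.8, -0.9, -0.3]
width: 0.052
grip_force: 0.0
```

Run:
```python
from h import *
s=r.read_state(); print(s['time'],s['ee_pos'],s['eef_rot'],s['joint_positions'],s['width'])
c=cam('wrist'); save(c,'w1.png'); P=cloud(c); print(c['position'],c['orientation'])
m=(np.hypot(P[...,0]-.535,P[...,1]+.321)<.03)&(P[...,2]>.014)&(P[...,2]<.025)&(c['z_map']>0)
q=P[m]; print(len(q),q.mean(0).round(4),np.ptp(q,axis=0).round(4))
if len(q)>20: print(cv2.minEnclosingCircle((q[:,:2]*1000).astype(np.float32)))
```

```text
1.4333 [ 0.53443519 -0.32198552  0.16261998] [ 9.88773289e-01  1.49423178e-01 -2.59089335e-04  1.73301905e-04] [ 0.70430298  0.38474816 -0.30165699  1.52987758  0.11857322  1.2451653
 -0.88542989] 0.051998142096113226
[ 0.59882023 -0.30286852  0.32422713] [ 0.79838372 -0.5893585  -0.07297574  0.09957178]
549 [ 0.5379 -0.3223  0.0182] [0.0248 0.0246 0.0064]
((537.3627319335938, -322.4480285644531), 12.635795593261719)
```

View pics/w1.png

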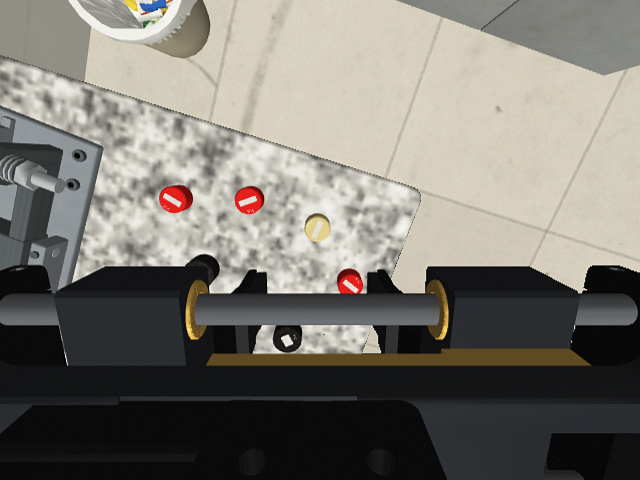

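The wrist view shows the tan specimen at (317,228), with red discs at (249,200) and (350,283) clear of the fingers. Going down to grasp it near its top.

Request:
{"name": "apply_moves", "arguments": {"steps": [[0,0,0,2,0,30,0.1],[0,0,0,2,0,65,0.1],[0,0,0,2,0,100,0.1],[0,0,0,2,0,130,0.1],[0,0,0,2,0,145,0.1],[0,0,0,2,0,150,0.1],[0,0,0,2,0,150,0.1],[0,0,0,2,0,150,-0.6],[0,0,0,2,0,150,-0.6],[0,0,0,2,0,150,-0.6],[0,0,0,2,0,150,-0.6],[0,0,0,2,0,150,-0.6],[0,0,0,2,0,150,-0.6],[0,0,0,2,0,150,-0.6]], "force": 20}}

```text
time: 2.65
ee_pos: [0.5372, -0.3212, 0.0135]
eef_rot: [0.989, 0.149, 0.0, 0.001]
ft_force: [-2.5, 0.8, 7.1]
width: 0.0238
grip_force: 20.0
```

Request:
{"name": "apply_moves", "arguments": {"steps": [[0,0,0,0,0,-20,-0.6],[0,0,0,0,0,-55,-0.6],[0,0,0,0,0,-90,-0.6],[0,0,0,-1,-15,-120,-0.6],[0,0,0,-2,-45,-145,-0.6],[0,0,0.04,-3,-80,-157,-0.6],[0,0,0.1,-4,-115,-157,-0.6],[0,0,0.16,-5,-150,-157,-0.6],[0,0,0.22,-6,-185,-157,-0.6],[0,0,0.28,-7,-220,-157,-0.6],[0,0,0.34,-8,-255,-157,-0.6],[0,0,0.38,-9,-290,-157,-0.6],[0,0,0.38,-10,-320,-157,-0.6],[0,0,0.38,-11,-335,-157,-0.6],[0,0,0.38,-11,-342,-157,-0.6],[0,0,0.38,-11,-342,-157,-0.6],[0,0,0.38,-11,-342,-157,-0.6]]}}

```text
time: 4.07
ee_pos: [0.4255, 0.0018, 0.1696]
eef_rot: [0.999, -0.04, 0.0, 0.0]
ft_force: [0.1, -0.9, 0.1]
width: 0.0237
grip_force: 20.0
```

Run:
```python
from h import *
s=r.read_state(); print(s['time'],s['ee_pos'],R.from_quat(s['eef_rot']).as_matrix().round(3).tolist(),s['joint_positions'].round(2) if hasattr(s['joint_positions'],'round') else s['joint_positions'],s['width'],s['grip_force'],s['ft_force'])
c=cam('wrist'); save(c,'w2.png'); P=cloud(c); np.savez('w2.npz',P=P,px=c['pixels'],z=c['z_map'])
print(c['position'])
for lo,hi in((.039,.046),(.050,.056)):
    m=(P[...,2]>lo)&(P[...,2]<hi)&(c['z_map']>0)&(np.abs(P[...,0]-.43)<.05)&(np.abs(P[...,1])<.09)
    q=P[m]; print(lo,len(q),q.mean(0).round(4) if len(q) else '')
```

```text
4.0667 [0.42546903 0.00184743 0.16960196] [[0.997, -0.081, 0.0], [-0.081, -0.997, -0.0], [0.0, 0.0, -1.0]] [ 0.44 -0.05 -0.53  2.   -0.03  1.18 -1.73] 0.02369710850793509 19.99981015920639 [ 0.06072957 -0.91169459  0.08404203]
[ 0.49247628 -0.00416794  0.33126702]
0.039 8268 [ 0.4348 -0.0041  0.0429]
0.05 2567 [0.4304 0.0022 0.0525]
```

View pics/w2.png

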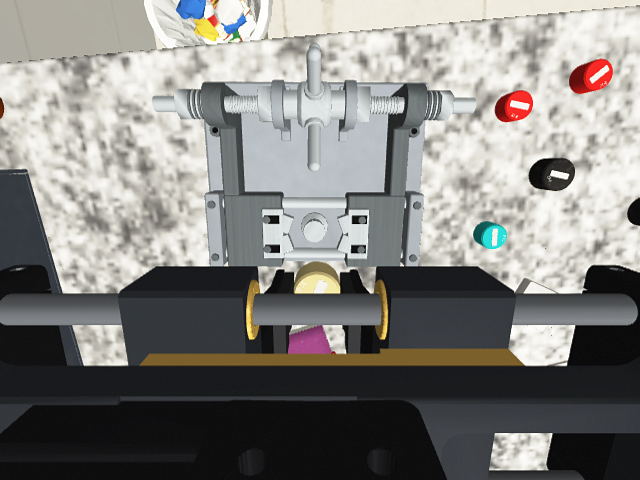

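The view shows the rest at (314,227) between the jaws, the held specimen's top at (318,278), bar ends at (314,45) and (314,163), and the turnbuckle level in the picture, so the yaw is about right. I'll measure the rest, the specimen, the axis and the bars.

Run:
```python
from h import *
d=np.load('w2.npz');P=d['P'];z=d['z'];px=d['px']
def comp(m,seed):
    n,l=cv2.connectedComponents(m.astype(np.uint8)); return l==l[seed]
m=(P[...,2]>.039)&(P[...,2]<.047)&(z>0); k=comp(m,(227,314)); q=P[k]; print('rest',len(q),q.mean(0).round(4),cv2.minEnclosingCircle((q[:,:2]*1e3).astype(np.float32)))
hsv=cv2.cvtColor(px,cv2.COLOR_RGB2HSV); t=(hsv[...,0]>15)&(hsv[...,0]<35)&(hsv[...,1]>60)
print('tan z',P[285,300:336:5].round(4).tolist()); print('col',P[262:294:4,305].round(4).tolist())
T=np.array([P[v,u] for v in range(260,295) for u in range(285,350) if z[v,u]>0 and P[v,u,2]<.192 and P[v,u,2]>.165 and t[v,u]])
print('tan',len(T),T.mean(0).round(4),T.min(0).round(4),T.max(0).round(4)) if len(T) else 0
# shaft ends : top surface points
for u in (160,470): 
    w=P[92:118,u-3:u+4].reshape(-1,3); w=w[w[:,2]>.06]; print('shaft',u,w.mean(0).round(4) if len(w) else '')
for v in range(40,172,8):
    w=P[v,306:324]; w=w[w[:,2]>.05]; 
    if len(w): i=w[:,2].argmax(); print(v,w[i].round(4),w[:,1].mean().round(4))
```

```text
rest 374 [0.4301 0.0032 0.0413] ((429.900634765625, 3.1903884410858154), 9.946342468261719)
tan z [[0.4312, 0.0092, 0.1741], [0.4308, 0.0067, 0.1736], [0.4307, 0.0041, 0.1739], [0.431, 0.0016, 0.1751], [0.4302, -0.0009, 0.1737], [0.4302, -0.0035, 0.1742], [0.4303, -0.006, 0.1749], [0.43, -0.0085, 0.1748]]
col [[0.3886, 0.0163, 0.0002], [0.4367, 0.0066, 0.1608], [0.4368, 0.0063, 0.1677], [0.4368, 0.0061, 0.174], [0.4346, 0.0063, 0.1736], [0.4327, 0.0065, 0.1744], [0.4304, 0.0067, 0.174], [0.4281, 0.0069, 0.1735]]
tan 854 [0.4329 0.0005 0.173 ] [ 0.4256 -0.011   0.1651] [0.4381 0.0127 0.1764]
shaft 160 [0.5403 0.1058 0.0737]
shaft 470 [ 0.5206 -0.1155  0.0807]
40 [ 0.4925 -0.0042  0.3313] -0.0042
48 [ 0.5549 -0.0067  0.1168] -0.0081
56 [ 0.5506 -0.0087  0.1165] -0.007
64 [ 0.5474 -0.006   0.113 ] -0.007
72 [ 0.5445 -0.0057  0.1066] -0.0067
80 [ 0.4925 -0.0042  0.3313] -0.0066
88 [ 0.5378 -0.0063  0.0934] -0.0067
96 [ 0.5336 -0.0059  0.0896] -0.0063
104 [ 0.5288 -0.0069  0.0868] -0.0059
112 [ 0.5243 -0.0023  0.0846] -0.0054
120 [ 0.519  -0.0032  0.0841] -0.005
128 [ 0.5135 -0.0042  0.0846] -0.0042
136 [ 0.508  -0.0038  0.0863] -0.0034
144 [ 0.5024 -0.004   0.0889] -0.003
152 [ 0.497  -0.0029  0.0921] -0.0025
160 [ 4.918e-01 -4.000e-04  9.470e-02] -0.0021
168 [ 0.4862 -0.002   0.0953] -0.0016
```

Request:
{"name": "apply_moves", "arguments": {"steps": [[0,0,0,4.4,-2,20,-0.6],[0,0,0,4.4,-2,50,-0.6],[0,0,0,4.4,-2,80,-0.6],[0,0,0,4.4,-2,100,-0.6],[0,0,0,4.4,-2,106,-0.6],[0,0,0,4.4,-2,110,-0.6],[0,0,0,4.4,-2,112,-0.6],[0,0,0,4.4,-2,113,-0.6],[0,0,0,4.4,-2,113,-0.6],[0,0,0,4.4,-2,113,-0.6]]}}

```text
time: 4.95
ee_pos: [0.4305, 0.0042, 0.0574]
eef_rot: [0.999, -0.04, 0.001, 0.0]
ft_force: [0.5, 0.4, -0.2]
width: 0.0241
grip_force: 20.0
```

Run:
```python
from h import *
s=r.read_state(); print(s['time'],s['ee_pos'],s['ft_force'])
c=cam('wrist'); save(c,'w3.png'); P=cloud(c); z=c['z_map'];print(c['position'])
hsv=cv2.cvtColor(c['pixels'],cv2.COLOR_RGB2HSV); t=(hsv[...,0]>15)&(hsv[...,0]<35)&(hsv[...,1]>60)&(np.abs(P[...,0]-.43)<.03)&(np.abs(P[...,1])<.03)
T=P[t]; print(len(T),T.min(0).round(4),T.max(0).round(4))
q=P[(P[...,2]>.039)&(P[...,2]<.0445)&(np.hypot(P[...,0]-.43,P[...,1]-.003)<.015)]; print(len(q),q.max(0).round(4) if len(q) else '')
```

```text
4.95 [0.43046742 0.00418239 0.0574438 ] [ 0.5343565   0.42558723 -0.16388607]
[ 0.49725388 -0.00182444  0.21918934]
5289 [ 0.4305 -0.03    0.0441] [0.46   0.03   0.1612]
16 [0.4426 0.0146 0.0445]
```

View pics/w3.png

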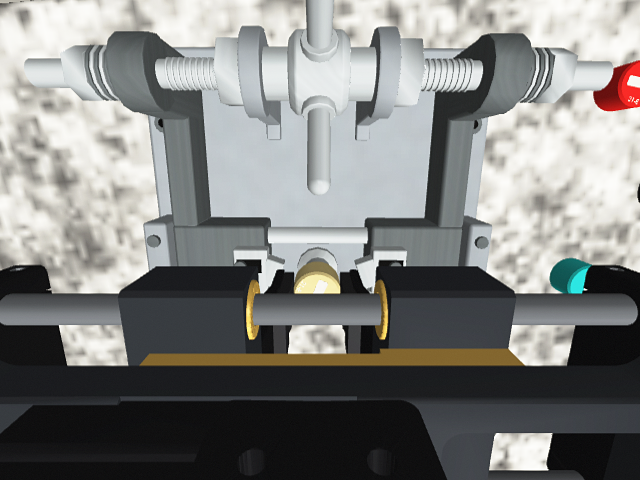

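The specimen sits centred over the rest, with its top at (318,275) and the jaws either side and clear. Lowering until it touches.

Request:
{"name": "apply_moves", "arguments": {"steps": [[0,0,0,0,0,0.5,-0.6],[0,0,0,0,0,1,-0.6],[0,0,0,0,0,1.2,-0.6],[0,0,0,0,0,1.2,-0.6]]}}

```text
time: 5.33
ee_pos: [0.4298, 0.0043, 0.0554]
eef_rot: [0.999, -0.04, 0.0, 0.0]
ft_force: [0.3, -0.0, 1.2]
width: 0.0239
grip_force: 20.0
```

Request:
{"name": "apply_moves", "arguments": {"steps": [[0,0,0,0,-0.5,0.4,-0.6],[0,0,0,0,-0.5,0.6,-0.6],[0,0,0,0,-0.5,0.6,-0.6]]}}

```text
time: 5.58
ee_pos: [0.43, 0.0044, 0.0553]
eef_rot: [0.999, -0.04, 0.0, 0.0]
ft_force: [-3.3, -2.1, 9.4]
width: 0.024
grip_force: 20.0
```

Request:
{"name": "apply_moves", "arguments": {"steps": [[0,0,0,0,0,-0.5,-0.3],[0,0,0,0,0,-0.5,-0.1],[0,0,0,0,0,-0.5,0],[0,0,0,0,0,-0.5,0],[0,0,0,0,0,-10,0],[0,0,0,0,0,-35,0],[0,0,0,0,0,-70,0],[0,0,0,0,0,-100,0],[0,0,0,0,0,-114,0],[0,0,0,0,0,-114,-1],[0,0,0,0,0,-114,-1]]}}

```text
time: 6.5
ee_pos: [0.4302, 0.0048, 0.1696]
eef_rot: [0.999, -0.04, 0.001, 0.0]
ft_force: [0.0, -0.7, -1.3]
width: 0.0362
grip_force: 0.0
```

Run:
```python
from h import *
s=r.read_state(); print(s['time'],s['ee_pos'],s['ft_force'],s['width'])
c=cam('wrist'); P=cloud(c); z=c['z_map']; px=c['pixels']; np.savez('w4.npz',P=P,px=px,z=z)
cv2.imwrite('pics/w4.png',cv2.resize(px[:300,140:480,::-1],None,fx=2,fy=2))
q=P[(P[...,2]>.057)&(P[...,2]<.066)&(np.hypot(P[...,0]-.43,P[...,1]-.003)<.018)]; print(len(q),q.mean(0).round(4),cv2.minEnclosingCircle((q[:,:2]*1e3).astype(np.float32)))
```

```text
6.5 [0.43018546 0.00483502 0.16957743] [ 0.02010404 -0.65930917 -1.28212682] 0.03623584252667662
669 [0.4306 0.0037 0.0602] ((429.9171142578125, 3.913374900817871), 12.662810325622559)
```

View pics/w4.png

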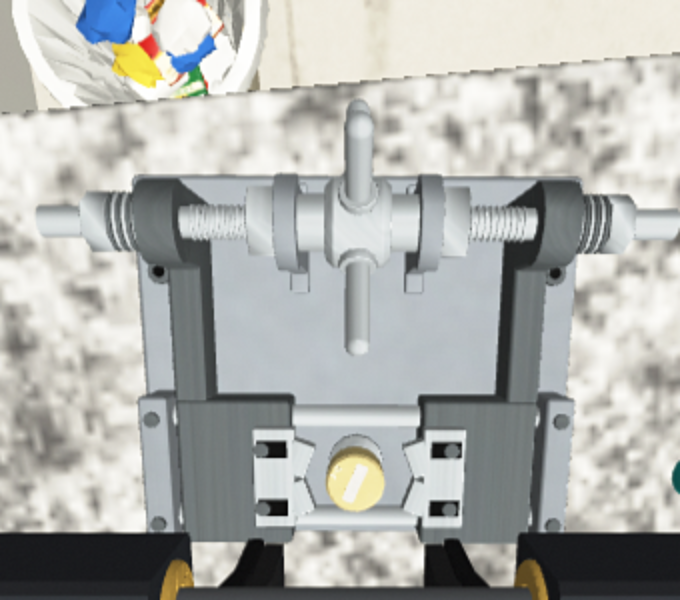

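The specimen stands centred on the rest: its centre is at (0.430,0.004) and the rest at (0.430,0.003). One bar leans about 28° past the top (crop (357,110)) and the next is about 62° before it (crop (357,345)). Now moving the shut fingers in behind the leading bar.

Request:
{"name": "apply_moves", "arguments": {"steps": [[0,0,0,30,1.6,0,-1],[0,0,0,65,1.6,0,-1],[0,0,0,92,1.6,0,-1],[0,0,0,96,1.6,10,-1],[0,0,0,96,1.6,35,-1],[0,0,0,96,1.6,55,-1],[0,0,0,96,1.6,62,-1],[0,0,0,96,1.6,62,-1],[0,0,0,96,1.6,62,-1]]}}

```text
time: 7.3
ee_pos: [0.5249, -0.0043, 0.1066]
eef_rot: [0.999, -0.04, -0.001, -0.0]
ft_force: [0.1, 0.3, 0.3]
width: 0.0004
grip_force: 0.0
```

Request:
{"name": "apply_moves", "arguments": {"steps": [[0,0,0,4,0,0,-1],[0,0,0,8,0,0,-1],[0,0,0,11,0,0,-1],[0,0,0,13,0,0,-1],[0,0,0,15,0,1,-1],[0,0,0,17,0,2,-1]]}}

```text
time: 7.8
ee_pos: [0.5414, -0.0057, 0.1049]
eef_rot: [0.999, -0.04, -0.001, 0.0]
ft_force: [-6.7, 0.8, 3.9]
width: 0.0005
grip_force: 4.2
```

Request:
{"name": "apply_moves", "arguments": {"steps": [[0,0,0,2,0,1,-1],[0,0,0,4,0,2.5,-1],[0,0,0,6,0,4,-1],[0,0,0,8,0,5.5,-1]]}}

```text
time: 8.13
ee_pos: [0.5494, -0.0064, 0.0994]
eef_rot: [0.999, -0.04, -0.001, 0.0]
ft_force: [-8.5, 0.5, 3.5]
width: 0.0005
grip_force: 4.3
```

Free torque is about 0.34 N m, which matches. Finishing this bar, then going back for the next one.

Request:
{"name": "apply_moves", "arguments": {"steps": [[0,0,0,2,0,1.5,-1],[0,0,0,4,0,3.2,-1],[0,0,0,6,0,5,-1],[0,0,0,3,0,0,-1],[0,0,0,-5,0,-25,-1],[0,0,0,-25,0,-41,-1],[0,0,0,-55,0,-41,-1],[0,0,0,-64,0,-30,-1],[0,0,0,-64,0,-8,-1],[0,0,0,-64,0,-4,-1],[0,0,0,-64,0,-4,-1]]}}

```text
time: 9.05
ee_pos: [0.4862, -0.0015, 0.103]
eef_rot: [0.999, -0.04, -0.0, 0.0]
ft_force: [0.6, 1.0, 0.1]
width: 0.0003
grip_force: 0.0
```

Request:
{"name": "apply_moves", "arguments": {"steps": [[0,0,0,3,0,0,-1],[0,0,0,6,0,0,-1],[0,0,0,8,0,0,-1],[0,0,0,10,0,0,-1],[0,0,0,12,0,0,-1],[0,0,0,14,0,0,-1],[0,0,0,16,0,0,-1]]}}

```text
time: 9.63
ee_pos: [0.5013, -0.0023, 0.1037]
eef_rot: [0.999, -0.04, -0.002, 0.0]
ft_force: [-10.7, 0.8, 7.7]
width: 0.0002
grip_force: 5.6
```

Request:
{"name": "apply_moves", "arguments": {"steps": [[0,0,0,4,0,0,-1],[0,0,0,8,0,0,-1],[0,0,0,12,0,0,-1],[0,0,0,16,0,0,-1],[0,0,0,19,0,0,-1],[0,0,0,22,0,0,-1],[0,0,0,25,0,0,-1]]}}

```text
time: 10.22
ee_pos: [0.5266, -0.0044, 0.1036]
eef_rot: [0.999, -0.04, -0.002, 0.0]
ft_force: [-9.0, 0.7, 3.9]
width: 0.0006
grip_force: 5.3
```

Request:
{"name": "apply_moves", "arguments": {"steps": [[0,0,0,3,0,0,-1],[0,0,0,6,0,0,-1],[0,0,0,9,0,0,-1],[0,0,0,12,0,0,-1],[0,0,0,15,0,0,-1]]}}

```text
time: 10.63
ee_pos: [0.5401, -0.0057, 0.1024]
eef_rot: [0.999, -0.04, -0.003, 0.0]
ft_force: [-10.7, 1.2, 0.7]
width: 0.0005
grip_force: 4.4
```

Request:
{"name": "apply_moves", "arguments": {"steps": [[0,0,0,3,0,0.5,-1],[0,0,0,6,0,1.5,-1],[0,0,0,8,0,3,-1],[0,0,0,10,0,5,-1],[0,0,0,12,0,7,-1],[0,0,0,13.5,0,9,-1]]}}

```text
time: 11.13
ee_pos: [0.5548, -0.0068, 0.0942]
eef_rot: [0.999, -0.04, -0.002, 0.0]
ft_force: [-9.7, -0.5, 4.3]
width: 0.0007
grip_force: 4.1
```

Request:
{"name": "apply_moves", "arguments": {"steps": [[0,0,0,-3,0,-5,-1],[0,0,0,-11,0,-30,-1],[0,0,0,-31,0,-46,-1],[0,0,0,-61,0,-46,-1],[0,0,0,-68,0,-35,-1],[0,0,0,-68,0,-13,-1],[0,0,0,-68,0,-9,-1],[0,0,0,-65,0,-9,-1],[0,0,0,-62,0,-9,-1],[0,0,0,-60,0,-9,-1],[0,0,0,-58,0,-9,-1],[0,0,0,-56,0,-9,-1],[0,0,0,-54,0,-9,-1]]}}

```text
time: 12.22
ee_pos: [0.5012, -0.0023, 0.1042]
eef_rot: [0.999, -0.04, -0.002, 0.0]
ft_force: [-11.6, 1.1, 8.5]
width: 0.0004
grip_force: 5.7
```

Request:
{"name": "apply_moves", "arguments": {"steps": [[0,0,0,2,0,0,-1],[0,0,0,4,0,0,-1],[0,0,0,6,0,0,-1]]}}

```text
time: 12.47
ee_pos: [0.5076, -0.0027, 0.1043]
eef_rot: [0.999, -0.04, -0.001, -0.0]
ft_force: [-8.9, 0.4, 6.6]
width: 0.0009
grip_force: 4.7
```

Request:
{"name": "apply_moves", "arguments": {"steps": [[0,0,0,2.5,0,0,-1],[0,0,0,5,0,0,-1],[0,0,0,7.5,0,0,-1],[0,0,0,10,0,0,-1]]}}

```text
time: 12.8
ee_pos: [0.5178, -0.0036, 0.1044]
eef_rot: [0.999, -0.04, -0.001, -0.0]
ft_force: [-9.7, -0.5, 7.5]
width: 0.0003
grip_force: 4.9
```

Request:
{"name": "apply_moves", "arguments": {"steps": [[0,0,0,2.5,0,0,-1],[0,0,0,5,0,0,-1],[0,0,0,7.5,0,0,-1],[0,0,0,10,0,0,-1]]}}

```text
time: 13.13
ee_pos: [0.5274, -0.0044, 0.1041]
eef_rot: [0.999, -0.04, -0.001, -0.0]
ft_force: [-9.9, 0.2, 3.8]
width: 0.0004
grip_force: 5.1
```

Request:
{"name": "apply_moves", "arguments": {"steps": [[0,0,0,2,0,0,-1],[0,0,0,4,0,0,-1],[0,0,0,6,0,0,-1],[0,0,0,7,0,0,-1]]}}

```text
time: 13.47
ee_pos: [0.5336, -0.0049, 0.1033]
eef_rot: [0.999, -0.04, -0.002, -0.0]
ft_force: [-10.0, 0.8, -0.4]
width: 0.0005
grip_force: 4.7
```

Request:
{"name": "apply_moves", "arguments": {"steps": [[0,0,0,2,0,0,-1],[0,0,0,4,0,0,-1],[0,0,0,6,0,0.2,-1]]}}

```text
time: 13.72
ee_pos: [0.5391, -0.0055, 0.1028]
eef_rot: [0.999, -0.04, -0.003, -0.0]
ft_force: [-10.5, 1.6, -0.2]
width: 0.0004
grip_force: 4.4
```

Request:
{"name": "apply_moves", "arguments": {"steps": [[0,0,0,2,0,0.5,-1],[0,0,0,4,0,1.2,-1],[0,0,0,6,0,2,-1],[0,0,0,7.5,0,3,-1]]}}

```text
time: 14.05
ee_pos: [0.5472, -0.0061, 0.1002]
eef_rot: [0.999, -0.04, -0.002, -0.0]
ft_force: [-9.0, -0.9, 2.2]
width: 0.0007
grip_force: 4.1
```

Request:
{"name": "apply_moves", "arguments": {"steps": [[0,0,0,2,0,1.5,-1],[0,0,0,4,0,3.2,-1],[0,0,0,6,0,5,-1],[0,0,0,7,0,6,-1]]}}

```text
time: 14.38
ee_pos: [0.5547, -0.0068, 0.0944]
eef_rot: [0.999, -0.04, -0.002, -0.0]
ft_force: [-7.2, -1.0, 4.1]
width: 0.0006
grip_force: 4.0
```

Request:
{"name": "apply_moves", "arguments": {"steps": [[0,0,0,-3,0,-5,-1],[0,0,0,-11,0,-30,-1],[0,0,0,-31,0,-46,-1],[0,0,0,-61,0,-46,-1],[0,0,0,-68,0,-35,-1],[0,0,0,-68,0,-13,-1],[0,0,0,-68,0,-9,-1],[0,0,0,-65,0,-9,-1],[0,0,0,-62,0,-9,-1],[0,0,0,-60,0,-9,-1],[0,0,0,-58,0,-9,-1],[0,0,0,-56,0,-9,-1]]}}

```text
time: 15.38
ee_pos: [0.4985, -0.002, 0.104]
eef_rot: [0.999, -0.04, -0.002, 0.0]
ft_force: [-12.3, 0.6, 9.1]
width: 0.0002
grip_force: 6.3
```

Request:
{"name": "apply_moves", "arguments": {"steps": [[0,0,0,2,0,0,-1],[0,0,0,4,0,0,-1],[0,0,0,6,0,0,-1]]}}

```text
time: 15.63
ee_pos: [0.505, -0.0025, 0.1041]
eef_rot: [0.999, -0.04, -0.001, -0.0]
ft_force: [-10.5, 1.7, 8.5]
width: 0.0003
grip_force: 5.0
```

Request:
{"name": "apply_moves", "arguments": {"steps": [[0,0,0,2,0,0,-1],[0,0,0,4,0,0,-1],[0,0,0,6,0,0,-1]]}}

```text
time: 15.88
ee_pos: [0.5114, -0.0031, 0.1042]
eef_rot: [0.999, -0.04, -0.001, -0.0]
ft_force: [-8.5, 1.0, 5.9]
width: 0.0007
grip_force: 4.4
```

Request:
{"name": "apply_moves", "arguments": {"steps": [[0,0,0,2,0,0,-1],[0,0,0,4,0,0,-1],[0,0,0,6,0,0,-1]]}}

```text
time: 16.13
ee_pos: [0.5174, -0.0035, 0.1043]
eef_rot: [0.999, -0.04, -0.001, -0.0]
ft_force: [-9.6, 1.1, 7.3]
width: 0.0005
grip_force: 4.7
```

Request:
{"name": "apply_moves", "arguments": {"steps": [[0,0,0,2,0,0,-1],[0,0,0,4,0,0,-1],[0,0,0,6,0,0,-1]]}}

```text
time: 16.38
ee_pos: [0.5232, -0.004, 0.1043]
eef_rot: [0.999, -0.04, -0.001, -0.0]
ft_force: [-9.5, 0.1, 6.2]
width: 0.0008
grip_force: 5.2
```

Request:
{"name": "apply_moves", "arguments": {"steps": [[0,0,0,2,0,0,-1],[0,0,0,4,0,0,-1],[0,0,0,6,0,0,-1]]}}

```text
time: 16.63
ee_pos: [0.5289, -0.0045, 0.1039]
eef_rot: [0.999, -0.04, -0.001, -0.0]
ft_force: [-9.5, -0.4, 2.5]
width: 0.0005
grip_force: 5.0
```

Request:
{"name": "apply_moves", "arguments": {"steps": [[0,0,0,2,0,0,-1],[0,0,0,4,0,0,-1],[0,0,0,5,0,0,-1]]}}

```text
time: 16.88
ee_pos: [0.5333, -0.0049, 0.1033]
eef_rot: [0.999, -0.04, -0.002, -0.0]
ft_force: [-9.2, 1.1, 0.3]
width: 0.0006
grip_force: 4.7
```

Request:
{"name": "apply_moves", "arguments": {"steps": [[0,0,0,2,0,0,-1],[0,0,0,4,0,0.2,-1],[0,0,0,5,0,0.4,-1]]}}

```text
time: 17.13
ee_pos: [0.5377, -0.0053, 0.1024]
eef_rot: [0.999, -0.04, -0.003, -0.0]
ft_force: [-10.7, 0.5, -0.3]
width: 0.0006
grip_force: 4.6
```

Request:
{"name": "apply_moves", "arguments": {"steps": [[0,0,0,2,0,0.6,-1],[0,0,0,4,0,1.4,-1],[0,0,0,5,0,2,-1]]}}

```text
time: 17.38
ee_pos: [0.5425, -0.0058, 0.1004]
eef_rot: [0.999, -0.04, -0.003, -0.0]
ft_force: [-12.0, 0.2, 1.4]
width: 0.0004
grip_force: 5.4
```

Request:
{"name": "apply_moves", "arguments": {"steps": [[0,0,0,1,0,0.5,-1],[0,0,0,2,0,1.2,-1]]}}

```text
time: 17.55
ee_pos: [0.5442, -0.0059, 0.0992]
eef_rot: [0.999, -0.04, -0.003, 0.0]
ft_force: [-13.4, 1.7, 2.9]
width: 0.0003
grip_force: 5.8
```

Request:
{"name": "apply_moves", "arguments": {"steps": [[0,0,0,1,0,0.6,-1],[0,0,0,2,0,1.3,-1]]}}

```text
time: 17.72
ee_pos: [0.5461, -0.006, 0.098]
eef_rot: [0.999, -0.04, -0.003, 0.0]
ft_force: [-12.1, 1.2, 5.9]
width: 0.0003
grip_force: 6.7
```

Request:
{"name": "apply_moves", "arguments": {"steps": [[0,0,0,1,0,0.8,-1],[0,0,0,2,0,1.6,-1]]}}

```text
time: 17.88
ee_pos: [0.5482, -0.0062, 0.0966]
eef_rot: [0.999, -0.04, -0.003, 0.0]
ft_force: [-14.6, 0.2, 5.7]
width: 0.0007
grip_force: 7.0
```

Request:
{"name": "apply_moves", "arguments": {"steps": [[0,0,0,0.7,0,0.6,-1],[0,0,0,1.3,0,1.1,-1]]}}

```text
time: 18.05
ee_pos: [0.5493, -0.0063, 0.0955]
eef_rot: [0.999, -0.04, -0.003, 0.0]
ft_force: [-16.0, 0.8, 6.7]
width: 0.0006
grip_force: 7.3
```

Torque is about 0.55–0.59 N m, inside the firm window, so I'm backing off.

Request:
{"name": "apply_moves", "arguments": {"steps": [[0,0,0,-3,0,-2,-1],[0,0,0,-6,0,-10,-1],[0,0,0,-10,0,-35,-1],[0,0,0,-35,0,-60,-1],[0,0,0,-70,0,-74,-1],[0,0,0,-105,0,-74,-1],[0,0,0,-119,0,-74,-1],[0,0,0,-119,0,-74,-1],[0,0,0,-119,0,-74,-1]]}}

```text
time: 18.8
ee_pos: [0.4339, 0.0029, 0.1713]
eef_rot: [0.999, -0.04, 0.002, 0.0]
ft_force: [0.0, 0.2, -0.1]
width: 0.0006
grip_force: 0.0
```

Run:
```python
from h import *
s=r.read_state(); print(s['time'],s['ee_pos'],s['ft_force'])
c=cam('wrist'); P=cloud(c); px=c['pixels']
cv2.imwrite('pics/w5.png',cv2.resize(px[:300,140:480,::-1],None,fx=2,fy=2))
q=P[(P[...,2]>.057)&(P[...,2]<.066)&(np.hypot(P[...,0]-.43,P[...,1]-.003)<.018)]; print(len(q),q.mean(0).round(4),q[:,2].std(),cv2.minEnclosingCircle((q[:,:2]*1e3).astype(np.float32)))
```

```text
18.8 [0.43392868 0.00289866 0.17134451] [ 0.04007787  0.20755993 -0.14565966]
660 [0.4302 0.0021 0.0602] 0.0007905647385221539 ((429.6482238769531, 2.3147826194763184), 12.610203742980957)
```

View pics/w5.png

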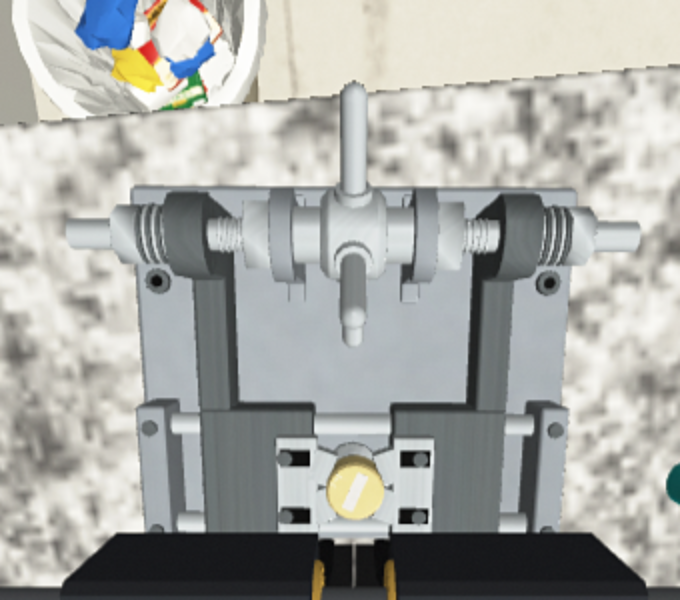

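The specimen at crop (355,487) stands upright, still centred on the rest, with both vees closed on it. The gripper is clear of everything, so I'm handing in.

```bash
python3 -c "
from bench import r
print(r.close_job())"
```

```text
the job is handed in; nothing more can be done
None
```

The smallest specimen (the tan one) stands upright on the rest, held between the vee jaws at an estimated 0.55–0.59 N m (about 1.7 times the free effort, below the 0.7 N m cracking limit), and the job was handed in at about 19 s with the robot clear; the hand-in returned no verdict.

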